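Hold the UV lamp over the sensor in the curing fixture

TASK

Lever the orange cover of the curing fixture open with the flat blade tool (not with the gripper's fingers) until it stands about upright, and lay the tool back on its red mat. Then pick up the UV lamp, bring it across the blue bins without bumping them, and finish while still holding it, upright and still, about 1 cm above the sensor in the fixture, centred on it and lined up lengthwise. The lamp must not touch the fixture or cover; leave the can and the spare sensor where they are.

Things in the scene. Friction and masses are not known exactly. Their poses are not given: they have to be found in the camera images.
- fixture: Fixed aluminium box, 130 mm (its x) by 120 mm (its y), walls 6 mm, open inside under the cover. Origin: centre of its underside, on the table. Side and rear (+x) walls reach 70 mm high; the front (-x) wall only 56 mm, which leaves a 14 mm high pry gap under the cover along the front. The black sensor lies in the middle.
- nest (a point): Centre of the top face of the sensor lying in the fixture, 40 mm above the table: black block 64 x 40 mm with a white window, long side along the fixture's x. Axes as the fixture's.
- pry_gap (a point): Middle of the pry gap: on the outer face of the front wall, 63 mm above the table. The gap spans 56 to 70 mm in height (when the cover is shut) and 108 mm along the fixture's y; the blade goes in along the fixture's +x, with nothing in the way for 30 mm.
- cover_hinge (a point): Middle of the cover's hinge line, at the level of the cover's underside when shut (70 mm above the table), over the rear wall, 62 mm along the fixture's +x from its middle. The hinge line runs along the fixture's y.
- cover (a joint): Angle of the orange cover (black stripe along its front edge): plate 5 mm thick, 120 mm wide, 130 mm from hinge line to front edge (3 mm past the front wall). 0 = shut, level (starts up to 0.05 ajar); 1.57 = upright on the rear wall, top edge 200 mm above the table; stop at 1.75. Its stiff hinge keeps it where it is left; about 1.5 N under its front edge lifts it.
- mat: Red mat, 240 x 80 mm, 4 mm thick, fixed on the table; origin: centre of its underside.
- blade: Flat blade tool, 120 g, lying along its own x on the mat, tip roughly away from the robot. Yellow handle 90 mm long, 22 mm wide, 22 mm high (x from -95 to -5 mm), then a steel blade 3 mm thick and 16 mm wide, level, from x = -5 to 90 mm, 9.5 to 12.5 mm above the underside. Origin: on the underside.
- blade_grip (a point): Where to grip the blade tool: on the handle by its centre of mass, 11 mm above the tool's underside, 125 mm behind the tip.
- blade_tip (a point): Tip of the blade, at the middle of its thickness.
- lamp: UV lamp, battery driven, 300 g, stands upright on the table on its lamp face. Black head 60 mm (its x) by 36 mm (its y), 30 mm high, with a thin yellow band; above it a blue grip 34 mm (x) by 28 mm (y) up to 130 mm. Origin: centre of the lamp face (underside).
- bins: Row of two blue stock bins fixed on a rail, 290 mm (x) by 94 mm (y), 84 mm high, between the lamp and the rest. Origin: centre of the underside.
- can: Green can with a white cap, 56 mm across, 85 mm high, loose, near the lamp (on either side of it). Leave alone. Origin: underside.
- spare: Spare sensor, black, 64 x 40 x 16 mm with a brass plug at one end, loose on the table. Leave alone. Origin: underside.
There are look-alikes about, which are no part of the job. There is more than one size of the lamp; the job needs the largest.

How it is judged:
By the outcome, as a careful person would: the job done as asked, in the order asked, and still so for the second after the job is handed in, while the arm keeps its last pose, push and grip.
It also fails if it takes over 67 s, if anything falls off the work surface, if the arm or the gripper's body presses on something with over 40 N, if the wrist force passes 120 N, or if a joint passes its speed limit or range.

ROBOT

A 6-joint arm with a two-finger parallel gripper is mounted at the origin on the work surface. World frame = base frame: x ahead of the robot, y to its left, z up, the work surface at z = 0. Lengths are in mm, angles in rad, forces in N, time in s.
With the tool pointing down it reaches from about 300 to 775 mm from the base axis. Payload 14.6 kg.
Tool frame: the origin (TCP) lies on the centre line of the jaws, within the pads' length; the fingertips stand 8 mm ahead of it and the grasp point (between the pads) lies 11 mm behind it; z points along the fingers, y is the line along which they close (so a half turn about z gives the same grasp; the last joint's range is limited). The gripper opens to 94 mm and grips with 3 to 60 N. Pads are 16 mm wide; open, the fingers measure 119 mm over their backs; the gripper's body (75 mm by 177 mm) begins 78 mm behind the grasp point.
Start: joints at [1.173, 0.3, 1.521, -0, 1.321, -0.067], TCP at [178.637, 520.171, 213.446] pointing down, gripper open.
Joint ranges: [-3.03, 3.03], [-0.79, 2.21], [0.23, 2.52], [-1.04, 4.18], [0, 3.07], [-2.55, 2.55]. Speed limits (rad/s): [2.22, 2.22, 2.57, 3.14, 3.14, 3.14].

INTERFACE

Orientations are given as [roll, pitch, yaw] about the fixed x, y, z axes, in that order (R = Rz(yaw) Ry(pitch) Rx(roll)).
In Python, from cell import manip gives the robot as it stands.
- The arm moves only by the tool jog_arm, never from a script. Its argument "rows" is one flat list of numbers, 7 for each row, row after row: the shift along the world's x, y, z in cm, then the turn, a rotation vector about the world's x, y, z in rad, then the closure, from 0 (fully open) to 1 (shut). In form: [dx, dy, dz, rx, ry, rz, fingers, dx, dy, dz, rx, ry, rz, fingers, ...]. A call has 1 to 20 rows; each row shifts and turns the commanded pose from where the row before left it; what a row does not reach is not made up. A row lasts 1/12 s, in which the tool goes at most 41.7 mm and 7.16 degrees, less where a joint would pass 70% of its speed; a pose out of reach is approached as far as the arm can. A call with a gripper value outside its range is refused whole. The fingers move at their own pace and stop on an object; "newtons" is the grip in N (left out, the last holds). Time passes only in rows, so rows that do not move let the fingers close. It gives the time, the measured TCP pose, the force, the opening and the grip force at its end, in the units of the state.
- manip.read_state(): the state, without advancing time (a new reading comes with each control period).
- manip.camera(name): name is "scene" or "side" or "wrist"; returns (picture, depth): 400x640x3 uint8, blue, green, red; 400x640 float32, mm along the optical axis (not along the pixel's ray), 0 where there is no reading.
- manip.camera_model(name): a dict with "K" (3x3 intrinsics, pixels), "R" (3x3) and "t" (3): a world point X has camera coordinates R X + t. Camera axes: x right, y down, z forward; pixel columns grow to the right and rows downward; lengths in mm; the calibration is good to about 2 mm. A picture is of the moment at which its call begins: read the wrist's pose just before it. camera_model takes no time and is no camera call; for the wrist camera it gives the pose at the moment of the call.
- manip.sign_off(): hands the job in; it is judged then, once.
The state is a dict: "clock": time; "joints": joint angles; "qd": joint speeds; "effort": joint torques, N m; "eef_pos": TCP position; "eef_rot": TCP orientation; "wrist_force": force on the tool from outside, world axes, zero at the start; "moment": the same for the moment, N m; "finger_gap": finger opening in mm; "finger_force": force on a finger pad.
Only numpy, scipy, OpenCV 4.12 (cv2) and the standard library are available. Lean on these libraries where they do the work, as an engineer would, in place of code of your own. Each camera call takes 0.05 s, during which the arm holds its last target. There are 200 camera calls.

## Working session

There is one attempt and no reset: what is moved stays moved. The work goes in short steps, Python scripts to look and compute and a tool call to move; the robot and the scene stay as the last step left them, time stands still between calls to the robot, and variables do not carry over. Pictures are saved under pics/ and viewed, at most 10 in all, crops included, and the job is handed in when it is done.

Besides the shell and the picture viewer there is one more tool, called after ">>>" as a command line: name --argument value ..., lists and objects as JSON in quotes. jog_arm: Moves the arm, as the interface text tells. Its arguments: {"type":"object","properties":{"rows":{"type":"array"},"newtons":{"type":"number"}},"required":["rows"]}

```bash
ls; mkdir -p pics; cat > h.py <<'E'
import numpy as np, cv2
from cell import manip
def shot(n):
    im,d=manip.camera(n); m=manip.camera_model(n); return im,d,m
def pts(d,m):
    K,R,t=map(np.array,(m["K"],m["R"],m["t"])); v,u=np.indices(d.shape)
    c=np.stack([(u-K[0,2])/K[0,0]*d,(v-K[1,2])/K[1,1]*d,d],-1)
    return (c-t.reshape(3))@R
def ray(m,u,v,z):
    K,R,t=map(np.array,(m["K"],m["R"],m["t"])); o=-R.T@t.reshape(3); w=R.T@np.linalg.inv(K)@[u,v,1]
    return o+w*(z-o[2])/w[2]
E
python3 - <<'E'
from h import *
print(manip.read_state())
for n in("scene","side"):
    im,d,m=shot(n); cv2.imwrite(f"pics/{n}0.png",im); np.savez(f"{n}0.npz",im=im,d=d,**m); print(n,-np.array(m["R"]).T@m["t"],m["K"])
E
```

```text
pics
{'clock': 0.0, 'joints': array([ 1.17337405e+00,  3.00475546e-01,  1.52160564e+00, -2.88810248e-05,
        1.32070407e+00, -6.66297759e-02]), 'qd': array([ 0.00116968, -0.00101215, -0.00059945, -0.00050143,  0.00113123,
        0.0002828 ]), 'effort': array([ 1.02352151e-03, -5.31776798e+01, -3.52749896e+01,  7.09126191e-02,
        2.40256899e-02, -7.01363865e-05]), 'eef_pos': array([178.55815284, 519.92773593, 212.87350044]), 'eef_rot': array([-3.14040084e+00, -5.14919475e-05,  2.81080729e+00]), 'wrist_force': array([ 0.25707625, -0.57273242,  0.12111051]), 'moment': array([-0.02175932,  0.00690582, -0.0148401 ]), 'finger_force': 0.0, 'finger_gap': 94.32183527527671}
scene [1259.82364278  453.88638357  635.05829669] [[406.88058232   0.         319.29802432]
 [  0.         406.88058232 204.18103752]
 [  0.           0.           1.        ]]
side [ 423.63302324 -981.01915098  938.24003429] [[475.37293582   0.         320.47621433]
 [  0.         475.37293582 189.37716615]
 [  0.           0.           1.        ]]
```

View pics/scene0.png

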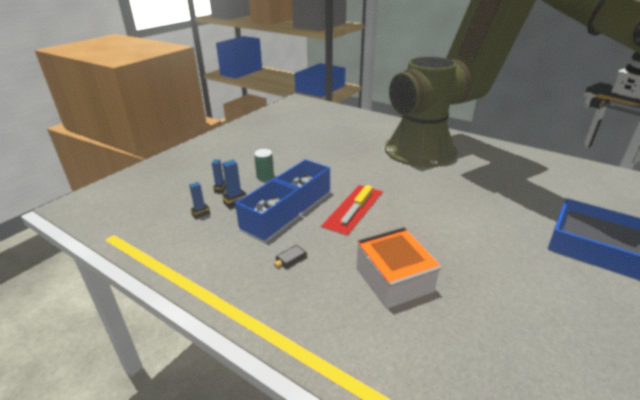

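View pics/side0.png

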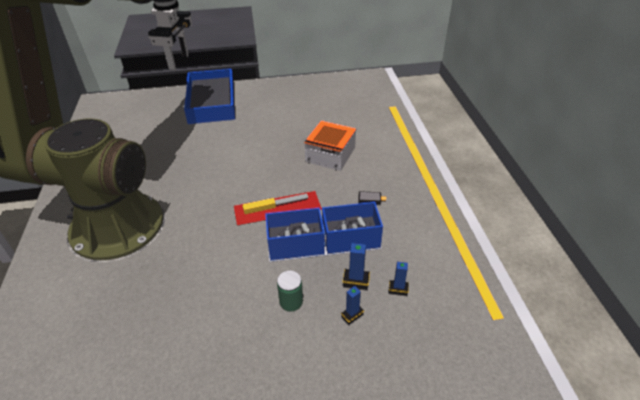

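The scene view shows the fixture at (398,268), the mat and blade at (353,208), the bins at (285,198), the tallest lamp at (232,183), the can at (263,163) and the spare at (290,257). The side view shows the fixture at (330,145), the blade at (275,202), the bins at (323,230), the largest lamp at (357,265), small lamps at (399,278) and (352,305), and the can at (290,290).

```bash
cat > m.py <<'E'
from h import *
import sys
def hsv(im): return cv2.cvtColor(im,cv2.COLOR_BGR2HSV)
RNG={"orange":((5,150,120),(16,255,255)),"red":((170,120,80),(180,255,255)),"red2":((0,150,80),(4,255,255)),"yellow":((20,120,100),(35,255,255)),"blue":((105,100,40),(130,255,255)),"green":((60,40,20),(95,255,255))}
def blobs(im,d,m,col,box,minn=15):
    P=pts(d,m); mk=cv2.inRange(hsv(im),*RNG[col])
    x0,x1,y0,y1=box
    mk=mk*((P[...,0]>x0)&(P[...,0]<x1)&(P[...,1]>y0)&(P[...,1]<y1)&(d>0)&(P[...,2]>-20)).astype(np.uint8)
    n,L,S,C=cv2.connectedComponentsWithStats(mk)
    out=[]
    for i in range(1,n):
        if S[i,4]<minn: continue
        q=P[L==i]; r=cv2.minAreaRect(q[:,:2].astype(np.float32))
        out.append(q); print(col,S[i,:5],"px",C[i].round(1),"z5/50/95",np.percentile(q[:,2],[5,50,95]).round(1),"rect",np.round(r[0],1),np.round(r[1],1),round(r[2],1))
    return out
E
python3 - <<'E'
from m import *
for n in("scene","side"):
    f=np.load(n+"0.npz"); m={k:f[k] for k in"KRt"}
    print(n)
    for c in RNG: blobs(f["im"],f["d"],m,c,(150,950,-500,500))
E
```

```text
scene
orange [353 187  11  16  29] px [357.2 194.1] z5/50/95 [ 0.9  3.5 14.6] rect [384.4 -28.5] [112.4  11.6] 16.4
orange [360 189  13  20  33] px [366.8 198.9] z5/50/95 [ 0.7  4.4 14.4] rect [384.    4.6] [102.8   5.6] 8.5
orange [ 360  230   79   52 2285] px [397.8 255.1] z5/50/95 [73.9 77.1 79.9] rect [633.5 213. ] [124.3 121.2] 58.4
red2 [322 186  60  48 827] px [349.1 212.8] z5/50/95 [1.3 3.1 5. ] rect [443.   -4.8] [235.8  75.7] 5.7
yellow [355 186  17  19 167] px [363.3 194.5] z5/50/95 [14.7 24.4 26.7] rect [374.  -11.3] [130.9  34.6] 8.6
yellow [224 198   8   5  18] px [227.1 200.6] z5/50/95 [18.1 24.5 28.6] rect [ 635.9 -296.7] [10.7 24.2] 9.9
yellow [ 106  236  283  164 3656] px [252.5 324.3] z5/50/95 [-1.3  0.5  2.3] rect [899.8 -62.9] [778.6  28.3] 89.9
blue [213 160   9  24 114] px [217.  171.9] z5/50/95 [32.8 65.1 95.8] rect [ 582.6 -380.5] [18.8 16.6] 43.3
blue [223 160  17  36 368] px [231.5 178.5] z5/50/95 [ 40.7  86.2 128.9] rect [ 608.8 -294.7] [28.  31.4] 70.9
blue [ 235  160   94   80 3684] px [282.2 198.9] z5/50/95 [14.2 57.4 83. ] rect [ 549.5 -204.2] [198.9 2
[... 1162 characters left out ...]
.5] rect [ 601.2 -316.3] [ 6.9 58.9] 74.0
blue [184 100  51  24 753] px [209.3 113.3] z5/50/95 [ 5.4 34.7 60.6] rect [252.  477.1] [167.1  38.7] 2.1
blue [ 266  201  117   80 4589] px [327.1 233.8] z5/50/95 [15.9 59.8 98.7] rect [ 546.4 -154.2] [297.6 302.2] 79.7
blue [393 262  15  27 259] px [400.1 276. ] z5/50/95 [27.8 67.7 97.7] rect [ 700.4 -339.1] [21.  27.5] 70.6
blue [346 286  14  31 318] px [352.8 301.1] z5/50/95 [26.1 70.6 97.8] rect [ 588.9 -358.7] [95.5 28.4] 71.6
green [355 245   6   5  20] px [357.8 247. ] z5/50/95 [129.1 131.2 133. ] rect [ 606.4 -297.8] [ 9.7 10.8] 36.6
green [278 284  24  27 451] px [290.5 298.2] z5/50/95 [11.9 47.8 76.2] rect [ 445.5 -345.4] [23.  51.7] 88.1
```

```bash
python3 - <<'E'
from m import *
f=np.load("scene0.npz"); m={k:f[k] for k in"KRt"}; im,d=f["im"],f["d"]
P=pts(d,m); g=im.max(2)
mk=(g<60)&(P[...,2]>60)&(P[...,2]<95)&(np.hypot(P[...,0]-634,P[...,1]-213)<100)
q=P[mk]; print("dark",mk.sum(),q.mean(0),cv2.minAreaRect(q[:,:2].astype(np.float32)))
m=manip.camera_model("wrist"); R=np.array(m["R"]); print(m["K"],R,-R.T@m["t"]); print(manip.read_state()["eef_pos"])
f=np.load("side0.npz"); m={k:f[k] for k in"KRt"}; im,d=f["im"],f["d"];P=pts(d,m)
h=hsv(im); mk=(h[...,1]<60)&(P[...,2]>8)&(P[...,2]<25)&(np.abs(P[...,0]-480)<70)&(np.abs(P[...,1]+0)<45)
q=P[mk];print("steel",mk.sum(),q.mean(0),cv2.minAreaRect(q[:,:2].astype(np.float32)))
E
```

```text
dark 0 [nan nan nan] ((0.0, 0.0), (0.0, 0.0), 0.0)
[[337.48397303   0.         325.24332301]
 [  0.         337.48397303 203.54401538]
 [  0.           0.           1.        ]] [[ 3.25703466e-01  9.45471971e-01 -6.01997083e-05]
 [ 9.11393735e-01 -3.13946991e-01  2.66080339e-01]
 [ 2.51552603e-01 -8.67181543e-02 -9.63950854e-01]] [105.6974379  545.21581488 383.21081381]
[178.57084342 520.00184784 212.98313619]
steel 144 [484.9661825    7.29073816  16.45642472] ((484.4979248046875, 7.448320388793945), (92.15938568115234, 23.330795288085938), 12.880941390991211)<stdin>:5: RuntimeWarning: Mean of empty slice.
  ret = um.true_divide(
```

```bash
python3 - <<'E'
from h import *
a=np.load("scene0.npz")["im"][215:315,340:460]; b=np.load("side0.npz")["im"][105:205,290:410]
cv2.imwrite("pics/c1.png",cv2.resize(np.hstack([a,b]),None,fx=3.3,fy=3.3,interpolation=cv2.INTER_CUBIC))
E
```

```text
(no output)
```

View pics/c1.png

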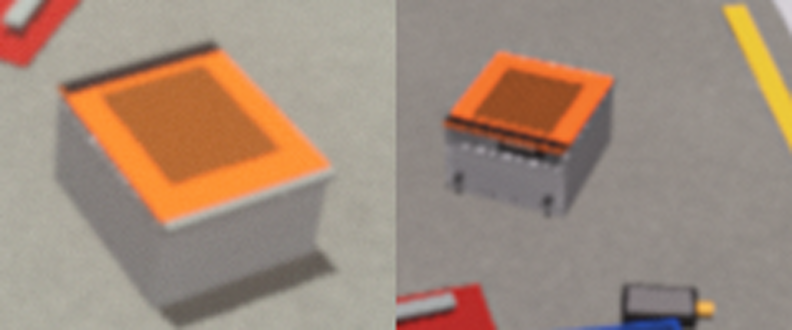

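The picture shows the black stripe (front edge) in the scene crop from (62,88) to (215,45). It also faces the camera in the side crop, at about (510,130), so the fixture's +x points along about 58° in the world.

>>> jog_arm --rows '[1.05,-2.6,0,0,0,-0.124,0.3,1.05,-2.6,0,0,0,-0.124,0.3,1.05,-2.6,0,0,0,-0.124,0.3,1.05,-2.6,0,0,0,-0.124,0.3,1.05,-2.6,0,0,0,-0.124,0.3,1.05,-2.6,0,0,0,-0.124,0.3,1.05,-2.6,0,0,0,-0.124,0.3,1.05,-2.6,0,0,0,-0.124,0.3,1.05,-2.6,0,0,0,-0.124,0.3,1.05,-2.6,0,0,0,-0.124,0.3,1.05,-2.6,0,0,0,-0.124,0.3,1.05,-2.6,0,0,0,-0.124,0.3,1.05,-2.6,0,0,0,-0.124,0.3,1.05,-2.6,0,0,0,-0.124,0.3,1.05,-2.6,0,0,0,-0.124,0.3,1.05,-2.6,0,0,0,-0.124,0.3,1.05,-2.6,0,0,0,-0.124,0.3,1.05,-2.6,0,0,0,-0.124,0.3,1.05,-2.6,0,0,0,-0.124,0.3,0,0,0,0,0,0,0.3]'

```text
clock: 1.77
eef_pos: [379.1, 23.1, 213.2]
eef_rot: [3.141, 0.0, 0.444]
wrist_force: [0.8, 0.4, 0.3]
finger_gap: 65.6
finger_force: 0.0
```

```bash
python3 - <<'E'
from m import *
print(manip.read_state()["eef_pos"])
im,d,m=shot("wrist"); cv2.imwrite("pics/w1.png",im); np.savez("w1.npz",im=im,d=d,**m)
for c in("red2","red","yellow","orange"): blobs(im,d,m,c,(100,900,-400,450),60)
P=pts(d,m); h=hsv(im)
mk=(h[...,1]<70)&(P[...,2]>10)&(P[...,2]<25)&(np.abs(P[...,0]-480)<80)&(np.abs(P[...,1])<40)
n,L,S,C=cv2.connectedComponentsWithStats(mk.astype(np.uint8))
for i in range(1,n):
    if S[i,4]>80: q=P[L==i]; print("steel",S[i],q.mean(0),cv2.minAreaRect(q[:,:2].astype(np.float32)))
E
```

```text
[379.05304101  23.11268468 213.24768068]
red2 [  306    18   145   229 11816] px [379.5 127.3] z5/50/95 [1.4 2.8 4.1] rect [440.6  -3.8] [239.   78.7] 5.9
yellow [ 333  143   43   81 1684] px [353.1 182.9] z5/50/95 [14.8 24.6 25.9] rect [387.8  -3.4] [95.7 21.2] 8.2
yellow [165 312  29  68 874] px [175.5 345.7] z5/50/95 [311.2 319.6 322.8] rect [386.5  66. ] [14.7  2.6] 25.8
yellow [457 312  30  68 901] px [474.9 346. ] z5/50/95 [310.6 319.3 322.6] rect [415.6   4.6] [15.5  2.5] 26.8
steel [ 360   52   45   95 1428] [483.6798062   10.42416543  15.30293546] ((482.3994445800781, 9.996862411499023), (94.87590026855469, 15.747172355651855), 8.293200492858887)
```

View pics/w1.png

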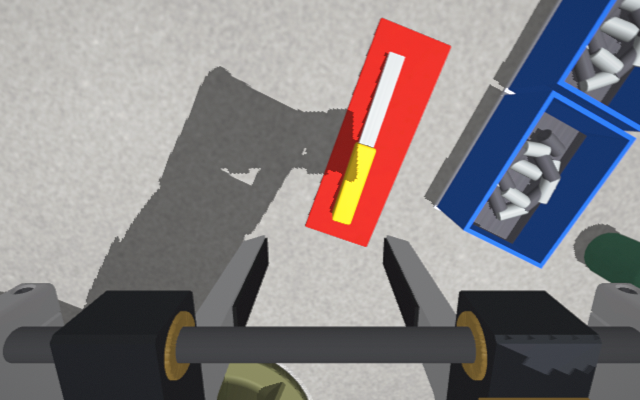

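The wrist view shows the blade tool whole on the red mat: the handle at (353,183), the steel at (383,98), with nothing in the fingers' way.

>>> jog_arm --rows '[0.85,-0.8,-2.5,0,0,-0.1,0.3,0.85,-0.8,-2.5,0,0,-0.1,0.3,0.8,-0.8,-2.5,0,0,-0.1,0.3,0,0,-2.5,0,0,0,0.3,0,0,-2.5,0,0,0,0.3,0,0,-2.5,0,0,0,0.3,0,0,-2.5,0,0,0,0.3,0,0,-0.4,0,0,0,0.3,0,0,0,0,0,0,0.3]'

```text
clock: 2.57
eef_pos: [402.2, 2.9, 33.7]
eef_rot: [-3.141, 0.003, 0.157]
wrist_force: [-0.2, -0.0, 0.2]
finger_gap: 65.9
finger_force: 0.0
```

>>> jog_arm --rows '[0.2,-0.4,-1,0,0,-0.014,0.3,0,0,-1,0,0,0,0.3,0,0,0,0,0,0,0.3,0,0,0,0,0,0,0.9,0,0,0,0,0,0,0.9,0,0,0,0,0,0,0.9,0,0,0,0,0,0,0.9,0,0,0,0,0,0,0.9,0,0,0,0,0,0,0.9]' --newtons 60

```text
clock: 3.32
eef_pos: [405.2, -1.8, 14.7]
eef_rot: [3.142, -0.0, 0.141]
wrist_force: [0.4, 1.0, -0.0]
finger_gap: 29.3
finger_force: 0.0
```

>>> jog_arm --rows '[0,0,0,0,0,0,0.9,0,0,0,0,0,0,0.9,0,0,0,0,0,0,0.9,0,0,1.5,0,0,0,0.9,0,0,3,0,0,0,0.9,0,0,3,0,0,0,0.9,0,0,3,0,0,0,0.9,1.0,0.2,0,0,0,0.11,0.9,1.2,0.4,0,0,0,0.11,0.9,1.2,0.4,0,0,0,0.11,0.9,1.2,0.4,0,0,0,0.11,0.9,1.2,0.4,0,0,0,0.11,0.9,1.2,0.4,0,0,0,0.11,0.9,1.2,0.4,0,0,0,0.11,0.9,1,0.2,0,0,0,0.11,0.9,0,0,0,0,0,0,0.9,0,0,0,0,0,0,0.9]'

```text
clock: 4.73
eef_pos: [496.8, 26.2, 119.0]
eef_rot: [-3.141, 0.0, 1.018]
wrist_force: [-0.8, -0.1, -0.9]
finger_gap: 21.6
finger_force: 60.0
```

```bash
python3 - <<'E'
from m import *
s=manip.read_state(); print(s["eef_pos"],s["eef_rot"])
im,d,m=shot("wrist"); cv2.imwrite("pics/w2.png",im); np.savez("w2.npz",im=im,d=d,**m)
for c in("yellow","orange"): blobs(im,d,m,c,(100,900,-400,450),60)
E
```

```text
[496.76607747  26.19906215 118.95569832] [-3.14068393e+00  4.95316004e-04  1.01760780e+00]
yellow [621  95  19  17 238] px [629.8 102.6] z5/50/95 [11.7 13.4 14.8] rect [742.7 -28.7] [11.2 14.6] 75.4
yellow [ 304  201   43  126 4987] px [325.1 264.5] z5/50/95 [127.1 129.2 130.3] rect [494.7  23.4] [68.6 22.6] 59.3
yellow [268 312  13  68 411] px [272.7 346.7] z5/50/95 [218.7 226.5 228.9] rect [500.1  53.6] [14.1  1.1] 58.3
yellow [371 312  12  68 440] px [377.8 346.7] z5/50/95 [218.2 226.2 228.8] rect [520.1  41.3] [14.5  1.1] 57.7
yellow [437 398  46   2  70] px [459.8 398.6] z5/50/95 [230.6 231.6 232.5] rect [530.9  27.4] [2.5 9.7] 57.5
```

View pics/w2.png

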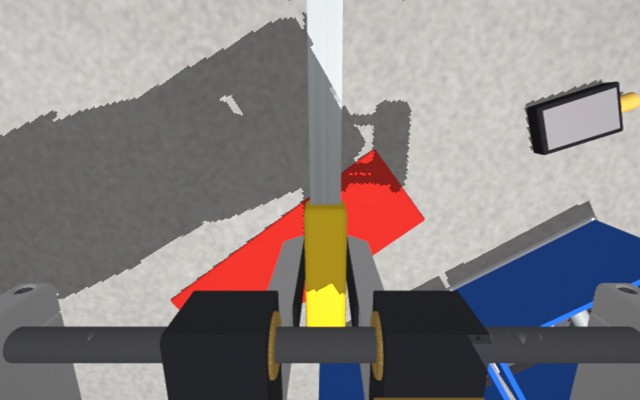

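The wrist view shows the blade held straight, with the handle at (325,264) and the steel leaving the picture at the top (325,0). The fixture is out of view, so I refine it from the fixed cameras.

```bash
python3 - <<'E'
from m import *
for n in("scene","side"):
    im,d,m=shot(n); P=pts(d,m); h=hsv(im); np.savez(n+"1.npz",im=im,d=d,**m)
    near=np.hypot(P[...,0]-634,P[...,1]-213)<110
    org=cv2.inRange(h,*RNG["orange"])>0
    a=np.radians(58.35); ex=np.array([np.cos(a),np.sin(a)]); ey=np.array([-ex[1],ex[0]])
    for nm,mk in(("orange",near&org&(P[...,2]>60)),("topall",near&(P[...,2]>70)&(P[...,2]<90)),("wall",near&(P[...,2]>15)&(P[...,2]<60))):
        q=P[mk]; u=q[:,:2]@ex; v=q[:,:2]@ey; pc=[0,1,3,50,97,99,100]
        print(n,nm,mk.sum(),"u",np.percentile(u,pc).round(1),"v",np.percentile(v,pc).round(1))
        if nm!="wall":
            A=np.c_[u-650,v+430,np.ones_like(u)]; c=np.linalg.lstsq(A,q[:,2],rcond=None)[0]; print("  plane",c.round(3))
# blade seen from both views
    s=manip.read_state(); x0=s["eef_pos"]; g=(h[...,1]<70)&(np.abs(P[...,2]-x0[2])<14)&(np.hypot(P[...,0]-x0[0],P[...,1]-x0[1])>40)&(np.hypot(P[...,0]-x0[0],P[...,1]-x0[1])<145)
    k,L,S,C=cv2.connectedComponentsWithStats(g.astype(np.uint8))
    for i in range(1,k):
        if S[i,4]>30:
            q=P[L==i]-x0; w=s["eef_rot"][2]; e=np.array([np.cos(w),np.sin(w)]); al=q[:,:2]@e; la=q[:,:2]@[-e[1],e[0]]
            print("blade",S[i],"along",np.percentile(al,[0,2,98,100]).round(1),"lat",np.percentile(la,[2,50,98]).round(1),"z slope",np.polyfit(al-80,q[:,2],1).round(3),"lat slope",np.polyfit(al-80,la,1).round(3))
E
```

```text
scene orange 2295 u [451.4 454.4 457.  518.6 571.7 573.6 576. ] v [-487.4 -486.3 -484.6 -430.4 -371.9 -369.  -366.4]
  plane [-4.2000e-02  0.0000e+00  7.1473e+01]
scene topall 2710 u [443.5 446.6 450.1 522.2 580.8 582.5 583.5] v [-487.6 -486.7 -485.7 -430.6 -370.9 -368.2 -365.5]
  plane [-4.7000e-02  2.0000e-03  7.0637e+01]
scene wall 1290 u [444.5 449.6 457.4 575.6 577.9 578.3 579.1] v [-488.6 -487.6 -487.4 -471.  -373.3 -368.8 -366.1]
blade [361 190  24  21 139] along [ 40.2  41.8 126.9 129.4] lat [-7.9 -0.4  8. ] z slope [-0.003  0.833] lat slope [-0.003 -0.232]
side orange 600 u [439.5 442.9 444.8 516.8 572.5 575.4 579.8] v [-488.1 -487.3 -485.8 -450.2 -386.1 -374.5 -370.4]
  plane [-4.4000e-02  7.0000e-03  7.2478e+01]
side topall 692 u [439.5 442.9 444.7 513.5 575.7 580.9 583.5] v [-489.  -488.1 -487.5 -450.6 -378.3 -371.6 -367.1]
  plane [-4.2000e-02  1.4000e-02  7.2596e+01]
side wall 608 u [438.3 442.  443.3 449.2 563.1 573.7 580.3] v [-489.8 -489.3 -488.8 -450.4 -378.5 -371.2 -368.1]
blade [302 146   8  12  51] along [47.4 47.5 92.9 94.3] lat [-9.8 -3.1  7. ] z slope [-0.003  1.778] lat slope [ 0.148 -1.571]
```

>>> jog_arm --rows '[0.9,0.27,-1.5,0,0,0,0.9,0.9,0.27,-2,0,0,0,0.9,0.9,0.27,-2,0,0,0,0.9,0,0,0,0,0,0,0.9,0,0,0,0,0,0,0.9]'

```text
clock: 5.3
eef_pos: [523.4, 34.2, 64.1]
eef_rot: [-3.14, 0.001, 1.02]
wrist_force: [0.2, -1.0, -0.3]
finger_gap: 21.4
finger_force: 60.0
```

>>> jog_arm --rows '[0.525,0.85,0,0,0,0,0.9,0.525,0.85,0,0,0,0,0.9,0.525,0.85,0,0,0,0,0.9,0.525,0.85,0,0,0,0,0.9,0,0,0,0,0,0,0.9,0,0,0.5,0,0,0,0.9,0,0,0.5,0,0,0,0.9,0,0,0,0,0,0,0.9]'

```text
clock: 5.97
eef_pos: [545.3, 68.1, 75.6]
eef_rot: [3.141, -0.0, 1.021]
wrist_force: [-0.3, 0.4, -1.0]
finger_gap: 21.1
finger_force: 60.0
```

>>> jog_arm --rows '[0.06,0.1,1.03,0,0,0,0.9,0.12,0.2,1.01,0,0,0,0.9,0.17,0.28,0.99,0,0,0,0.9,0.22,0.36,0.95,0,0,0,0.9,0.27,0.44,0.9,0,0,0,0.9,0.31,0.51,0.85,0,0,0,0.9,0.36,0.59,0.78,0,0,0,0.9,0.4,0.65,0.71,0,0,0,0.9,0,0,0,0,0,0,0.9]'

```text
clock: 6.72
eef_pos: [565.5, 100.9, 148.3]
eef_rot: [3.14, -0.002, 1.022]
wrist_force: [-1.0, 0.4, -1.5]
finger_gap: 21.6
finger_force: 60.0
```

>>> jog_arm --rows '[0.44,0.71,0.6,0,0,0,0.9,0.47,0.76,0.54,0,0,0,0.9,0.49,0.8,0.45,0,0,0,0.9,0.51,0.83,0.36,0,0,0,0.9,0.53,0.86,0.26,0,0,0,0.9,0.54,0.88,0.16,0,0,0,0.9,0.52,0.85,0.05,0,0,0,0.9,0,0,0,0,0,0,0.9]'

```text
clock: 7.38
eef_pos: [600.0, 158.2, 170.8]
eef_rot: [3.142, -0.001, 1.022]
wrist_force: [0.8, -0.1, -1.4]
finger_gap: 21.4
finger_force: 60.0
```

```bash
cat > cov.py <<'E'
from m import *
s=manip.read_state(); print(s["clock"],s["eef_pos"],s["wrist_force"])
a=np.radians(58.35); ex=np.array([np.cos(a),np.sin(a)]); ey=np.array([-ex[1],ex[0]])
ims=[]
for n in("scene","side"):
    im,d,m=shot(n); P=pts(d,m); ims.append(im); np.savez(n+"2.npz",im=im,d=d,**m)
    mk=(cv2.inRange(hsv(im),*RNG["orange"])>0)&(np.hypot(P[...,0]-634,P[...,1]-213)<140)&(P[...,2]>60)
    q=P[mk]; u=q[:,:2]@ex-512.5; print(n,mk.sum(),"u",np.percentile(u,[2,50,98]).round(1),"z",np.percentile(q[:,2],[2,50,98]).round(1))
    c=np.polyfit(q[:,2]-70,u,1); print(" tilt: u=%.1f + %.3f*(z-70) -> angle %.3f"%(c[1],c[0],np.pi/2+np.arctan(c[0])))
cv2.imwrite("pics/cov.png",cv2.resize(np.hstack([ims[0][150:320,320:480],ims[1][60:230,270:430]]),None,fx=2.4,fy=2.4))
E
python3 cov.py
```

```text
7.3833 [599.95721682 158.19574171 170.76519219] [ 0.76486396 -0.145436   -1.40114372]
scene 1256 u [64.8 68.3 71.7] z [ 78.7 144.8 199.8]
 tilt: u=66.2 + 0.001*(z-70) -> angle 1.571
side 719 u [56.8 63.8 69.9] z [ 76.1 126.2 194.4]
 tilt: u=66.8 + -0.069*(z-70) -> angle 1.502
```

>>> jog_arm --rows '[-0.5,-0.85,0,0,0,0,0.9,-1.05,-1.7,0,0,0,0,0.9,-1.05,-1.7,0,0,0,0,0.9,-1.05,-1.7,0,0,0,0,0.9,-0.7,-1.05,0,0,0,0,0.9,-1.89,-1.12,-1.6,0,0,-0.11,0.9,-1.89,-1.12,-1.6,0,0,-0.11,0.9,-1.89,-1.12,-1.6,0,0,-0.11,0.9,-1.89,-1.12,-1.6,0,0,-0.11,0.9,-1.89,-1.12,-1.6,0,0,-0.11,0.9,-1.89,-1.12,-1.6,0,0,-0.11,0.9,-1.89,-1.12,-1.6,0,0,-0.11,0.9,-1.89,-1.12,-1.6,0,0,-0.11,0.9,0,0,0,0,0,0,0.9,0,0,0,0,0,0,0.9]'

```text
clock: 8.73
eef_pos: [403.6, -3.8, 42.8]
eef_rot: [-3.141, 0.0, 0.14]
wrist_force: [0.6, 0.6, -0.6]
finger_gap: 21.8
finger_force: 60.0
```

>>> jog_arm --rows '[0.1,0.15,-1.2,0,0,0,0.9,0,0,-1,0,0,0,0.9,0,0,-0.4,0,0,0,0.9,0,0,-0.2,0,0,0,0.9,0,0,0,0,0,0,0.9]'

```text
clock: 9.15
eef_pos: [405.9, -1.6, 15.1]
eef_rot: [3.142, -0.0, 0.142]
wrist_force: [0.7, 0.2, -1.1]
finger_gap: 21.6
finger_force: 60.0
```

>>> jog_arm --rows '[0,0,0,0,0,0,0.45,0,0,0,0,0,0,0.45,0,0,0,0,0,0,0.45,0,0,0,0,0,0,0.45,0,0,1,0,0,0,0.45,0,0,3,0,0,0,0.45,0,0,3.5,0,0,0,0.45,0,0,3.5,0,0,0,0.45,0,0,3.5,0,0,0,0.45,1.2,-2.5,1,0,0,-0.04,0.45,1.2,-2.5,1,0,0,-0.04,0.45,1.2,-2.5,1,0,0,-0.04,0.45,1.2,-2.5,1,0,0,-0.04,0.45,1.2,-2.5,1,0,0,-0.04,0.45,1.2,-2.5,1,0,0,-0.04,0.45,1.2,-2.5,1,0,0,-0.04,0.45,1.2,-2.5,1,0,0,-0.04,0.45,1.2,-2.5,1,0,0,-0.04,0.45,1.2,-2.5,1,0,0,-0.04,0.45,0,-2.5,0,0,0,0,0.45]'

```text
clock: 10.82
eef_pos: [527.0, -278.0, 261.6]
eef_rot: [3.141, -0.003, -0.261]
wrist_force: [-0.6, 0.2, -0.2]
finger_gap: 51.3
finger_force: 0.0
```

```bash
python3 cov.py; python3 - <<'E'
from m import *
im,d,m=shot("wrist"); cv2.imwrite("pics/w3.png",im); np.savez("w3.npz",im=im,d=d,**m)
for c in("red2","yellow","blue","green"): blobs(im,d,m,c,(100,900,-500,450),60)
f=np.load("side2.npz"); ms={k:f[k] for k in"KRt"}
for c in("red2","yellow"): blobs(f["im"],f["d"],ms,c,(200,560,-100,100),60)
E
```

```text
10.8167 [ 527.03610292 -277.99962339  261.60773817] [-0.56733407  0.17118273 -0.23759699]
scene 1144 u [65.4 68.3 71.6] z [ 78.9 145.6 199.7]
 tilt: u=66.3 + 0.029*(z-70) -> angle 1.600
side 569 u [57.5 63.7 70. ] z [ 76.9 136.4 197. ]
 tilt: u=61.6 + 0.034*(z-70) -> angle 1.605
red2 [  85  194  103  100 4330] px [137.3 242.5] z5/50/95 [1.9 3.3 4.6] rect [ 492.2 -105.2] [147.3 300.1] 1.9
yellow [321  22  26  13  63] px [332.1  32. ] z5/50/95 [-1.9 17.  19.2] rect [ 680.6 -325.9] [31.3 12.4] 45.4
yellow [ 58  42  12  13 128] px [63.5 48.1] z5/50/95 [11.3 13.3 15.2] rect [743.4 -26.9] [12.1 12.9] 72.4
yellow [308  77  34  15  79] px [325.7  80.2] z5/50/95 [21.  27.  29.7] rect [ 626.3 -302.5] [39.2 18.4] 70.5
yellow [382  87  27  46  84] px [394.  107.1] z5/50/95 [-0.1 16.3 19.6] rect [ 577.3 -376.7] [25.6 53.4] 87.7
yellow [198 312  23  68 684] px [206.4 345.7] z5/50/95 [357.8 365.9 369.2] rect [ 556.6 -258.2] [ 1.9 15.3] 74.1
yellow [430 312  24  68 695] px [444.2 345.8] z5/50/95 [357.2 365.8 369. ] rect [ 542.7 -310.2] [ 1.9 15. ] 75.6
blue [325   0  23  23 469] px [335.2  10.4] z5/
[... 243 characters left out ...]
.3 128.6 129.8] rect [ 606.4 -293.4] [33.8 42.5] 71.1
blue [392  94  45  32 881] px [413.2 109.5] z5/50/95 [26.6 92.9 95.7] rect [ 574.6 -387.5] [30.7 20.4] 29.2
green [317  98  14  15 167] px [323.3 104.9] z5/50/95 [128.8 130.4 131.4] rect [ 605.  -297.1] [11.1 11.5] 75.1
green [417 105  10  10  78] px [421.7 109.4] z5/50/95 [94.6 95.8 97.1] rect [ 577.4 -386.2] [8.8 8.3] 75.2
green [355 203  52  45 937] px [374.  218.3] z5/50/95 [ 9.1 52.1 75.5] rect [ 454.2 -317.7] [32.4 60.3] 24.5
red2 [235 199  79  26 625] px [270.4 210.4] z5/50/95 [1.1 4.4 7.2] rect [436.1  -6.1] [222.8  81.3] 6.1
yellow [244 198  32  15 281] px [258.9 204.8] z5/50/95 [11.4 24.3 28.6] rect [391.6   8.5] [87.1 54.1] 8.6
```

View pics/w3.png

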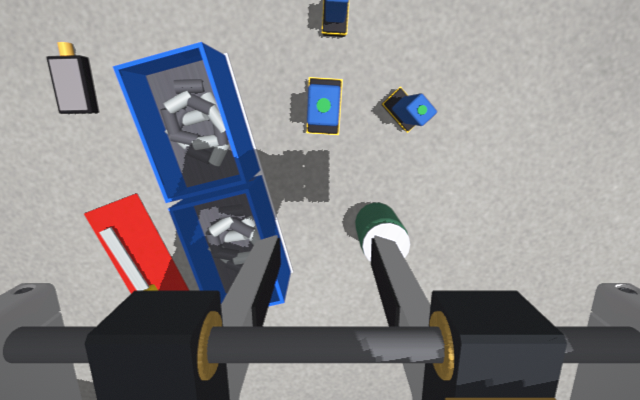

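View pics/cov.png

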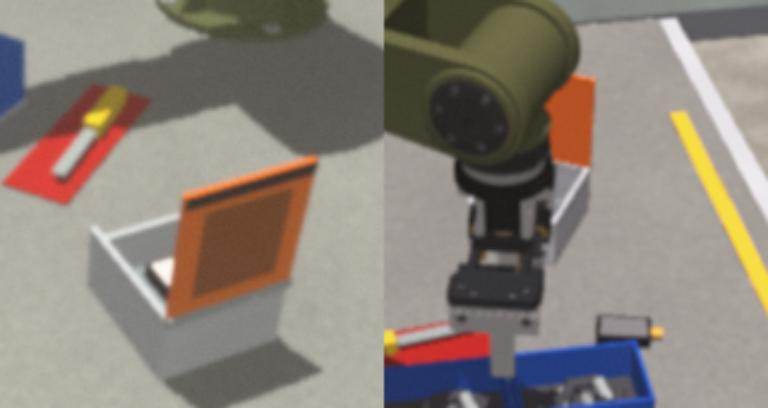

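The wrist view shows the lamp's top at (323,105) with its LED, its head from (306,78) to (342,134) nearly aligned with the jaws, and the can at (380,230). The crop shows the cover upright and the blade tool lying on the red mat at (90,135).

```bash
python3 - <<'E'
from m import *
f=np.load("w3.npz"); m={k:f[k] for k in"KRt"}; im,d=f["im"],f["d"]; P=pts(d,m)
near=np.hypot(P[...,0]-605,P[...,1]+297)<60
for z0,z1 in((122,140),(15,45)):
    q=P[near&(P[...,2]>z0)&(P[...,2]<z1)]; r=cv2.minAreaRect(q[:,:2].astype(np.float32)); print(z0,len(q),np.median(q[:,2]),r)
mk=(near&(P[...,2]>122)&(P[...,2]<140)).astype(np.uint8)
for r in [cv2.minAreaRect(max(cv2.findContours(mk,0,2)[0],key=cv2.contourArea))]:
    c=np.array([ray(m,*p,130)[:2] for p in cv2.boxPoints(r)]); print(c.round(1),c.mean(0)); e=np.diff(np.r_[c,c[:1]],axis=0); print(np.linalg.norm(e,axis=1),np.degrees(np.arctan2(e[:,1],e[:,0])))
E
```

```text
122 1308 128.76418798549747 ((605.197021484375, -297.5568542480469), (27.938627243041992, 33.98536682128906), 71.80174255371094)
15 540 28.37522691380996 ((605.2283325195312, -297.468505859375), (37.956424713134766, 61.98739242553711), 71.64012145996094)
[[ 593.8 -278.7]
 [ 625.3 -290. ]
 [ 616.6 -315.9]
 [ 584.8 -305.3]] [ 605.14358181 -297.47480463]
[33.42898909 27.27312727 33.4746305  28.13107599] [ -19.77969745 -108.61565429  161.69036909   71.27830728]
```

>>> jog_arm --rows '[1.95,-0.49,-1,0,0,-0.02,0.45,1.95,-0.49,-1,0,0,-0.02,0.45,1.95,-0.49,-1,0,0,-0.018,0.45,1.95,-0.48,-1,0,0,0,0.45,0,0,-1.5,0,0,0,0.45,0,0,-2.5,0,0,0,0.45,0,0,-2,0,0,0,0.45,0,0,0,0,0,0,0.45,0,0,0,0,0,0,0.45]'

```text
clock: 11.72
eef_pos: [603.4, -295.2, 159.7]
eef_rot: [-3.141, 0.002, -0.316]
wrist_force: [-0.3, -0.4, 0.7]
finger_gap: 51.8
finger_force: 0.0
```

>>> jog_arm --rows '[0.15,-0.2,-1.5,0,0,0,0.45,0,0,-2,0,0,0,0.45,0,0,-1.7,0,0,0,0.45,0,0,-0.9,0,0,0,0.45,0,0,0,0,0,0,0.45,0,0,0,0,0,0,0.95,0,0,0,0,0,0,0.95,0,0,0,0,0,0,0.95,0,0,0,0,0,0,0.95,0,0,0,0,0,0,0.95,0,0,0,0,0,0,0.95]' --newtons 60

```text
clock: 12.63
eef_pos: [605.4, -298.3, 99.9]
eef_rot: [3.141, -0.001, -0.317]
wrist_force: [-1.7, 0.2, 5.2]
finger_gap: 27.4
finger_force: 59.9
```

>>> jog_arm --rows '[0,0,1,0,0,0,0.95,0,0,3,0,0,0,0.95,0,0,3.5,0,0,0,0.95,0,0,3.5,0,0,0,0.95,0,0,3,0,0,0,0.95,0,0,1,0,0,0,0.95,0,0,0,0,0,0,0.95]'

```text
clock: 13.22
eef_pos: [605.5, -298.4, 251.5]
eef_rot: [3.141, -0.004, -0.317]
wrist_force: [-0.3, 0.2, -2.8]
finger_gap: 27.5
finger_force: 59.9
```

>>> jog_arm --rows '[0,1,0,0,0,0.05,0.95,-0.1,2,0,0,0,0.09,0.95,-0.1,3,0,0,0,0.1,0.95,-0.1,3,0,0,0,0.1,0.95,-0.1,3,0,0,0,0.1,0.95,-0.1,3,0,0,0,0.1,0.95,-0.1,3,0,0,0,0.1,0.95,-0.1,3,0,0,0,0.1,0.95,-0.1,3,0,0,0,0.1,0.95,-0.1,3,0,0,0,0.1,0.95,-0.1,3,0,0,0,0.1,0.95,-0.1,3,0,0,0,0.1,0.95,-0.1,3,0,0,0,0.1,0.95,-0.1,3,0,0,0,0.1,0.95,-0.1,2.5,0,0,0,0.05,0.95,0,1.5,0,0,0,0.047,0.95,0,1,0,0,0,0,0.95,0,0,0,0,0,0,0.95,0,0,0,0,0,0,0.95]'

```text
clock: 14.8
eef_pos: [591.0, 141.2, 248.0]
eef_rot: [-3.141, 0.001, 1.118]
wrist_force: [-0.1, -0.8, -2.9]
finger_gap: 27.8
finger_force: 59.9
```

```bash
python3 - <<'E'
from m import *
s=manip.read_state(); print(s["clock"],s["eef_pos"],s["eef_rot"])
im,d,m=shot("wrist"); cv2.imwrite("pics/w4.png",im); np.savez("w4.npz",im=im,d=d,**m)
P=pts(d,m); 
q0=np.array([633.1,211.8]); rr=np.hypot(P[...,0]-q0[0],P[...,1]-q0[1])
white=(im.min(2)>170)&(rr<40)&(np.abs(P[...,2]-40)<8)
top=(rr<48)&(np.abs(P[...,2]-40)<8)
for nm,mk in(("white",white),("top",top)):
    n,L,S,C=cv2.connectedComponentsWithStats(mk.astype(np.uint8)); i=1+np.argmax(S[1:,4]); q=P[L==i]
    print(nm,S[i],np.median(q[:,2]),cv2.minAreaRect(q[:,:2].astype(np.float32)))
a=np.radians(58.35); ex=np.array([np.cos(a),np.sin(a)]); ey=np.array([-ex[1],ex[0]])
w=P[(np.abs(P[...,2]-70)<5)&(rr<110)]; print("rim",len(w),np.percentile(w[:,:2]@ex,[1,50,99]),np.percentile(w[:,:2]@ey,[1,2,98,99]))
E
```

```text
14.8 [591.01556918 141.20193082 247.95986829] [-3.14073751e+00  9.98808880e-04  1.11824838e+00]
white [339  82  11  12  72] 39.433588931174675 ((653.4882202148438, 222.90672302246094), (11.163602828979492, 10.651290893554688), 63.78814697265625)
top [ 311   76   42   64 2229] 39.02574482670557 ((632.3615112304688, 209.9615478515625), (64.03878784179688, 39.98115539550781), 58.064640045166016)
rim 2442 [447.19376042 537.16111185 572.84489619] [-487.97516771 -487.78366775 -368.55954052 -368.32731372]
```

View pics/w4.png

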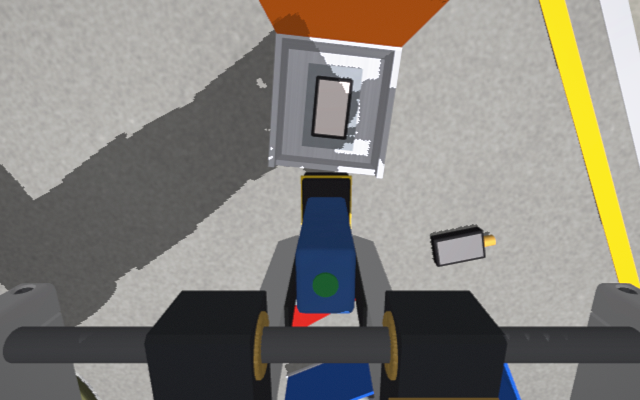

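The wrist view shows the sensor at (332,107), clear inside the fixture, with the cover behind it at the top. The lamp is held at (325,240), slightly turned to the fixture.

```bash
python3 - <<'E'
from m import *
f=np.load("w4.npz"); m={k:f[k] for k in"KRt"}; im,d=f["im"],f["d"]; P=pts(d,m)
x0=np.array([591.02,141.2,247.96]); w=1.1182; e=np.array([np.cos(w),np.sin(w)]); n=np.array([-e[1],e[0]])
near=np.hypot(P[...,0]-x0[0],P[...,1]-x0[1])<45; bl=(cv2.inRange(hsv(im),*RNG["blue"])>0); gr=cv2.inRange(hsv(im),*RNG["green"])>0
g=P[near&gr&(P[...,2]>200)]; print("led",len(g),(g.mean(0)-x0)[:2]@e,(g.mean(0)-x0)[:2]@n,g.mean(0)[2])
for z0,z1 in((274,285),(150,200)):
    q=P[near&(P[...,2]>z0)&(P[...,2]<z1)&((bl|gr)if z0>200 else True)]
    if len(q)>20: al=(q[:,:2]-x0[:2])@e; la=(q[:,:2]-x0[:2])@n; r=cv2.minAreaRect(np.c_[al,la].astype(np.float32)); print(z0,len(q),np.median(q[:,2]),r,np.percentile(al,[1,99]),np.percentile(la,[1,99]))
h=P[near&(P[...,2]>140)&(P[...,2]<185)]; print(np.percentile(h[:,2],[1,50,99]))
E
```

```text
led 514 0.2009784034256401 -0.41301345738747236 278.79740298649705
274 3792 277.3013067566918 ((0.6213321685791016, -0.577366828918457), (33.843284606933594, 27.963178634643555), 1.1200287342071533) [-15.36395411  16.76898996] [-14.11035847  13.06424876]
150 1740 177.15456558902702 ((12.325201034545898, -1.0974082946777344), (37.99726104736328, 37.691280364990234), 89.21543884277344) [-0.11897251 30.78905367] [-19.72941744  17.73719293]
[150.43484041 176.96973906 184.17525729]
```

>>> jog_arm --rows '[0.5,0.8,0,0,0,-0.054,0.95,0.9,1.5,0,0,0,-0.054,0.95,0.9,1.5,0,0,0,0,0.95,0.9,1.5,0,0,0,0,0.95,0.6,1.0,0,0,0,0,0.95,0.28,0.58,-0.5,0,0,0,0.95,0,0,-1.5,0,0,0,0.95,0,0,-2,0,0,0,0.95,0,0,-2,0,0,0,0.95,0,0,-1.3,0,0,0,0.95,0,0,-0.5,0,0,0,0.95,0,0,0,0,0,0,0.95,0,0,0,0,0,0,0.95]'

```text
clock: 15.93
eef_pos: [632.2, 210.1, 171.5]
eef_rot: [3.141, -0.0, 1.011]
wrist_force: [-0.0, 0.2, -2.9]
finger_gap: 27.4
finger_force: 59.9
```

```bash
sleep 0; python3 - <<'E'
from h import *
for i in range(4):
    s=manip.read_state(); print(s["clock"],s["eef_pos"],s["eef_rot"]); manip.camera("wrist")
E
```

```text
15.9333 [632.15558488 210.05298537 171.50273954] [ 3.14111238e+00 -4.50184724e-04  1.01080787e+00]
15.9833 [632.29112671 210.27581375 172.02240091] [ 3.14048039e+00 -1.13025848e-03  1.01105899e+00]
16.0333 [632.31795007 210.44392286 172.18325073] [ 3.14024684e+00 -1.41129951e-03  1.01131715e+00]
16.0833 [632.25488487 210.53314619 172.07884028] [ 3.14035465e+00 -1.31148030e-03  1.01144444e+00]
```

>>> jog_arm --rows '[-0.04,-0.04,-0.7,0,0,0,0.95,0,0,-0.7,0,0,0,0.95,0,0,-0.5,0,0,0,0.95,0,0,-0.3,0,0,0,0.95,0,0,0,0,0,0,0.95,0,0,0,0,0,0,0.95,0,0,0,0,0,0,0.95]'

```text
clock: 16.72
eef_pos: [631.6, 210.3, 149.1]
eef_rot: [3.141, -0.0, 1.012]
wrist_force: [0.0, 0.9, -2.6]
finger_gap: 27.7
finger_force: 59.9
```

```bash
python3 cov.py; python3 - <<'E'
from m import *
s=manip.read_state(); print(s["clock"],s["eef_pos"],s["eef_rot"],s["qd"].round(3),s["wrist_force"])
im,d,m=shot("wrist"); P=pts(d,m); x0=s["eef_pos"]; w=s["eef_rot"][2]; e=np.array([np.cos(w),np.sin(w)]); n=np.array([-e[1],e[0]])
near=np.hypot(P[...,0]-x0[0],P[...,1]-x0[1])<45
c=(cv2.inRange(hsv(im),*RNG["blue"])>0)|(cv2.inRange(hsv(im),*RNG["green"])>0)
q=P[near&c&(P[...,2]>170)]; r=cv2.minAreaRect(q[q[:,2]>176][:,:2].astype(np.float32)); print(r,np.median(q[:,2]))
E
```

```text
16.7167 [631.56805661 210.31201381 149.09488498] [ 0.03893886  0.86643474 -2.60933049]
scene 1229 u [64.9 68.2 71.3] z [ 78.2 141.8 199.8]
 tilt: u=65.3 + 0.033*(z-70) -> angle 1.604
side 584 u [57.6 64.  69.2] z [ 75.4 134.8 188. ]
 tilt: u=62.1 + 0.029*(z-70) -> angle 1.600
16.8167 [631.58104995 210.3200973  149.19445672] [ 3.14121192e+00 -4.18664759e-04  1.01181455e+00] [-0.001 -0.     0.001  0.     0.    -0.001] [-0.67459189  0.54111346 -2.9129839 ]
((632.2047729492188, 210.98471069335938), (33.40194320678711, 27.866161346435547), 58.23757553100586) 178.09951611102454
```

View pics/cov.png

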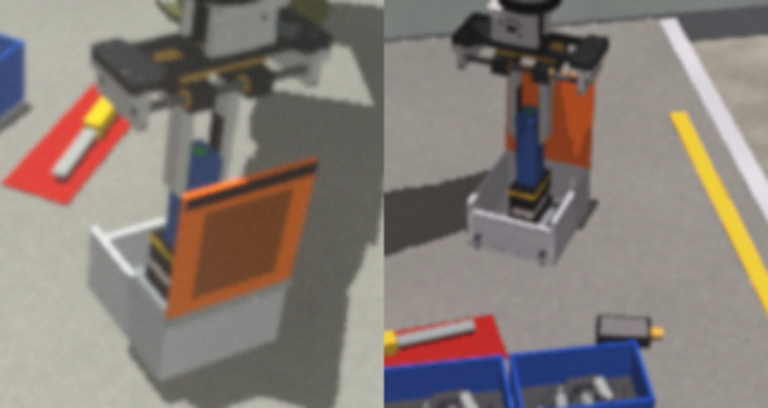

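The crop shows the lamp upright at (525,165) inside the fixture over the sensor, with the cover upright behind it and the blade on its mat. Measured, the lamp is within about 1 mm and 0.2° of the sensor, with a gap of about 9–10 mm.

```bash
python3 -c "
from cell import manip
print(manip.sign_off())"
```

```text
the job is handed in; nothing more can be done
None
```

I handed the job in at about 17 s: the cover stands upright (about 1.6 rad), the blade tool is back on its red mat, and the lamp is held still and upright about 9–10 mm above the sensor. By the cameras it is centred to about 1 mm and lined up to about 0.2°.

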